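Raise the weighing enclosure's sash to its pointer

TASK

Open the sloping glass window of the weighing enclosure: with the fingertips beneath the lip along its lower edge, push it up along its guides until the end of the lip is level with the small pointer clipped to the side column, and leave it standing there, hands off. Do not pinch the lip, keep your fingers off the glass, and leave the pointer, the beaker on the balance and the things on the bench beside it where they are.

Things in the scene. Friction and masses are not known exactly. Their poses are not given: they have to be found in the camera images.
- enclosure: White-framed weighing enclosure fixed to the bench, 350 wide, 320 deep, 418 mm high, a 62 mm high balance inside (from x = 130 mm on). Origin on the bench, middle of the front sill; x level into the enclosure, y left along its front, z up. The front leans back (to +x) 35 degrees from vertical; the sash slides in it between two columns, 22 mm wide, 480 mm long, centred at y = -166 and 166 mm.
- sash (a joint): Slide of the sash in m: 0 lowest, growing up the slope, stop at 0.20; it starts at 0 to 0.05. Counterweights in the columns balance its weight (0.5 kg), so it stays where it is left; pushing it along the slope takes 2 to 4 N. At 0 the lip's outer lower edge is about 89 mm above the bench.
- lip_under: Dark rubber strip, the underside of the lip: 296 mm long, 38 deep, 6 thick. The lip stands out 32 mm from the pane, square to it, so it slants upward to the outside; free space beneath. Origin: middle of its outer lower edge, which fingers from outside meet first. x inward through the lip (35 degrees below level), y along the lip to the left, z up the slope, the way the sash slides.
- lip_top: Aluminium bar that forms the upper part of the lip: 296 mm long, 38 mm deep, 8 mm thick, on the rubber strip (lip 14 mm thick in all). Origin and axes as for lip_under.
- glass: Clear pane of the sash above the lip, 282 mm wide, from 14 to 194 mm up the slope from the lip's underside, with 10 mm aluminium edges. Origin: middle of the sash's lower edge in the plane of the pane; axes as for lip_under.
- lip_end (a point): Point on the left end (+y) of the lip, at mid thickness: 7 mm up the slope from its underside and 148 mm left of its middle. Axes as for lip_under.
- pointer_tip (a point): Tip of the dark steel pointer clip (22 mm tall, 14 thick) on the outer face of the left column; it points at the sash, 4 mm beside the path of the lip's end. z up the slope: lip and pointer are level when lip_end and this tip agree along it. It is set anew each run, 40 to 185 mm up the slope from the lip's start, and can slide if knocked.
- jar: Amber glass jar, 52 mm in diameter, 75 mm high, on the bench to the right of the enclosure. Origin at the centre of its underside. Leave alone.
- weight: Steel calibration weight with a knob, 38 mm in diameter, 60 mm high, on the bench to the left of the enclosure. Origin at the centre of its underside. Leave alone.
- crucible: White ceramic crucible, 42 mm in diameter, 35 mm high, on the bench to the left of the enclosure. Origin at the centre of its underside. Leave alone.
- beaker: White ceramic beaker, 56 mm in diameter, 60 mm high, on the pan of the balance inside. Origin at the centre of its underside. Leave alone.

How it is judged:
On the way:
1. the fingers push against the underside of the lip while it is still more than 30 mm below the pointer (contact force between the fingers and lip_under above 0.5 N and z of lip_end in the frame of pointer_tip below -0.03 m), for 0.05 s.
At the end, for the whole second after the job is handed in: The middle of the lip's end is level with the pointer's tip to within 8 mm along the slope, the sash is at rest, the pointer is within 8 mm and every bystander within 20 mm of where it stood (z of lip_end in the frame of pointer_tip between -0.008 and 0.008 m and velocity of joint sash between -0.005 and 0.005 m/s and distance of pointer_tip from where it was at the start of the episode below 0.008 m and distance of each of jar, weight, crucible, beaker from where it was at the start of the episode below 0.02 m); the robot touches nothing.
It fails at once if the lip is pinched: fingers press on its underside and its top at once (contact force between the fingers and lip_under above 1 N and contact force between the fingers and lip_top above 1 N).
It fails at once if the fingers press on the glass (over 2 N) (contact force between the fingers and glass above 2 N).
It fails at once if the pointer is shifted by more than 8 mm (distance of pointer_tip from where it was at the start of the episode above 0.008 m).
It fails at once if a bystander is moved by more than 20 mm or lifted (distance of any of jar, weight, crucible, beaker from where it was at the start of the episode above 0.02 m).
It also fails if it takes over 48 s, if anything falls off the work surface, if the arm or the gripper's body presses on something with over 40 N, if the wrist force passes 120 N, or if a joint passes its speed limit or range.

ROBOT

A 6-joint arm with a two-finger parallel gripper is mounted at the origin on the work surface. World frame = base frame: x ahead of the robot, y to its left, z up, the work surface at z = 0. Lengths are in m, angles in rad, forces in N, time in s.
With the tool pointing down it reaches from about 0.25 to 0.725 m from the base axis. Payload 4 kg.
Tool frame: the origin (TCP) lies where the fingers leave the gripper's body, on its centre line; the fingertips stand 73 mm ahead of it and the grasp point (between the pads) lies 54 mm ahead of it (bot.tips_ahead is the z of the fingertips in the tool frame, in m); z points along the fingers, y is the direction in which the jaws open and shut (so a half turn about z gives the same grasp; the last joint's range is limited). The gripper opens to 85 mm and grips with 20 to 120 N. Pads are 22 mm wide; open, the fingers measure 114 mm over their backs; the gripper's body (76 mm by 85 mm) begins 54 mm behind the grasp point. The pads swing forward as they close: fully open they stand 13 mm farther back than shut.
Start: joints at [1.344, 0.241, 0.005, 1.335, 0, 1.571], TCP at [0.112, 0.487, 0.304] pointing down, gripper open.
Joint ranges: [-2.72, 2.72], [-1.05, 1.87], [-1.09, 1.28], [-1.99, 2.15], [-1.42, 1.44], [-3.14, 3.14]. Speed limits (rad/s): [2.79, 2.79, 3.14, 3.14, 3.14, 3.14].

INTERFACE

Orientations are given as a unit quaternion [x, y, z, w].
In Python, from workcell import readout, camera, get_calibration, order, bot gives the robot as it stands.
- The arm moves only by the tool send_rows, never from a script. Its argument "moves" is a list of rows, each a list of 3 entries, a list of its own where there are three numbers: the shift along the tool's x, y, z in mm, then the turn, a rotation vector about the tool's x, y, z in rad, then the finger opening in mm, from 0 to 85.4. In form: [[[dx, dy, dz], [ax, ay, az], grip], ...]. A call has 1 to 12 rows; each row is the pose to reach, as a shift and turn from the pose measured when the call began, along the tool's axes at that moment; what a row does not reach only later rows make up. A row lasts 1/12 s, in which the tool goes at most 41.7 mm and 7.16 degrees, less where a joint would pass 70% of its speed; a pose out of reach is approached as far as the arm can. A call with a gripper value outside its range is refused whole. The fingers move at their own pace and stop on an object; the grip force is fixed at half the most. Time passes only in rows, so rows that repeat a pose let the fingers close. It gives the time, the measured TCP pose, the force and the opening at its end, in the units of the state.
- readout.get_obs(): the state, without advancing time (a new reading comes with each control period).
- camera(name): name is "side" or "top" or "wrist"; returns the picture (400x640x3 uint8, red, green, blue); there is no depth.
- get_calibration(name): a dict with "fx", "fy", "cx", "cy" (pixels), "R" (3x3) and "t" (3): a world point X has camera coordinates R X + t. Camera axes: x right, y down, z forward; pixel columns grow to the right and rows downward; lengths in m; the calibration is good to about 2 mm. A picture is of the moment at which its call begins: read the wrist's pose just before it. get_calibration takes no time and is no camera call; for the wrist camera it gives the pose at the moment of the call.
- order.job_done(): hands the job in, once; it reports no verdict.
The state is a dict: "clock": time; "joint_pos": joint angles; "joint_vel": joint speeds; "tau": joint torques, N m; "eef_pos": TCP position; "tool_rot": TCP orientation; "ft_force": force on the tool from outside, world axes, zero at the start; "ft_torque": the same for the moment, N m; "grip_width": finger opening in m.
Only numpy, scipy, OpenCV 4.12 (cv2) and the standard library are available. Lean on these libraries where they do the work, as an engineer would, in place of code of your own. Each camera call takes 0.05 s, during which the arm holds its last target. There are 200 camera calls.

## Working session

There is one attempt and no reset: what is moved stays moved. The work goes in short steps, Python scripts to look and compute and a tool call to move; the robot and the scene stay as the last step left them, time stands still between calls to the robot, and variables do not carry over. Pictures are saved under pics/ and viewed, about 8 in all and at most 12, crops included, and the job is handed in when it is done.

Besides the shell and the picture viewer there is one more tool, called after "Emit:" as a command line: name --argument value ..., lists and objects as JSON in quotes. send_rows: Moves the arm, as the interface text tells. Its arguments: {"type":"object","properties":{"moves":{"type":"array","items":{"type":"array"}}},"required":["moves"]}

```bash
mkdir -p pics; ls
python3 - <<'E'
from workcell import readout,camera,get_calibration
import cv2
for n in("side","top"):
    cv2.imwrite(f"pics/{n}0.png",camera(n)[:,:,::-1])
    print(n,get_calibration(n))
print(readout.get_obs())
E
```

```text
pics
side {'fx': 466.52007589946567, 'fy': 466.52007589946567, 'cx': 312.8080876334347, 'cy': 192.30153918757205, 'R': array([[-0.94074331, -0.33859861,  0.01878845],
       [-0.26600041,  0.70240664, -0.66020353],
       [ 0.21034687, -0.62607978, -0.75085172]]), 't': array([0.58572538, 0.22178512, 1.16506207])}
top {'fx': 380.5037119470731, 'fy': 380.5037119470731, 'cx': 323.13410109139477, 'cy': 201.04251773322102, 'R': array([[-0.17607919, -0.98435309, -0.00671709],
       [-0.9626218 ,  0.17361056, -0.20789095],
       [ 0.20580425, -0.03013925, -0.97812895]]), 't': array([0.12478657, 0.62093112, 0.94891519])}
{'clock': 0.1, 'joint_pos': array([1.34397762e+00, 2.41381684e-01, 3.87848205e-03, 1.33519878e+00,
       2.45797555e-05, 1.57082637e+00]), 'joint_vel': array([-0.00245826, -0.00233225,  0.00382287, -0.00114023, -0.00082622,
       -0.00036827]), 'tau': array([-4.88181126e-05, -3.73138189e+01,  2.53009701e+01,  1.08111350e-02,
        5.64360641e-05, -9.81450334e-07]), 'eef_pos': array([0.11233995, 0.48678755, 0.3030873 ]), 'tool_rot': array([ 1.13181289e-01,  9.93573897e-01, -9.45318361e-04, -1.20024874e-04]), 'ft_force': array([-0.26100743,  0.09794156, -0.4684099 ]), 'ft_torque': array([ 0.03408487, -0.00109095,  0.01441399]), 'grip_width': 0.08595844091439836}
```

View pics/side0.png

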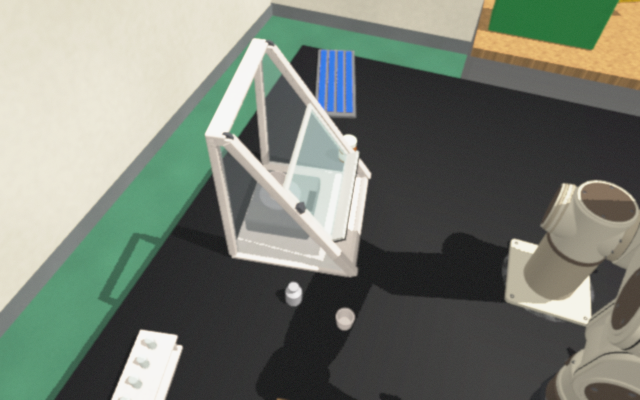

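View pics/top0.png

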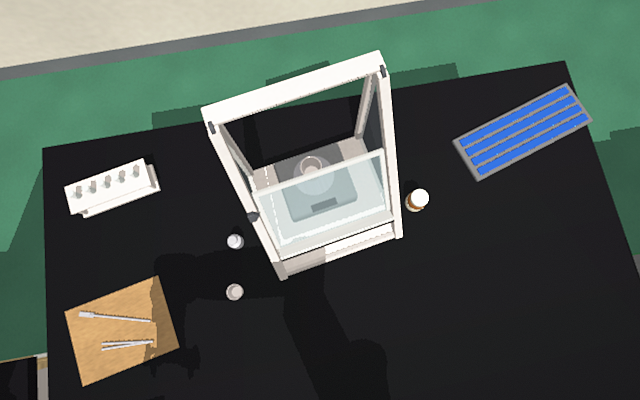

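The side view shows the enclosure with the pointer at about (300,207). In the top view the pointer is at about (252,216), with the jar right of the enclosure and the weight and crucible left. I'll enlarge both for corner picking.

Run:
```python
import cv2
a=cv2.imread("pics/side0.png")[120:290,200:390]
b=cv2.imread("pics/top0.png")[140:290,220:420]
cv2.imwrite("pics/sc.png",cv2.resize(a,None,fx=3.5,fy=3.5,interpolation=cv2.INTER_CUBIC))
cv2.imwrite("pics/tc.png",cv2.resize(b,None,fx=4,fy=4,interpolation=cv2.INTER_CUBIC))
```

```text
(no output)
```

View pics/sc.png

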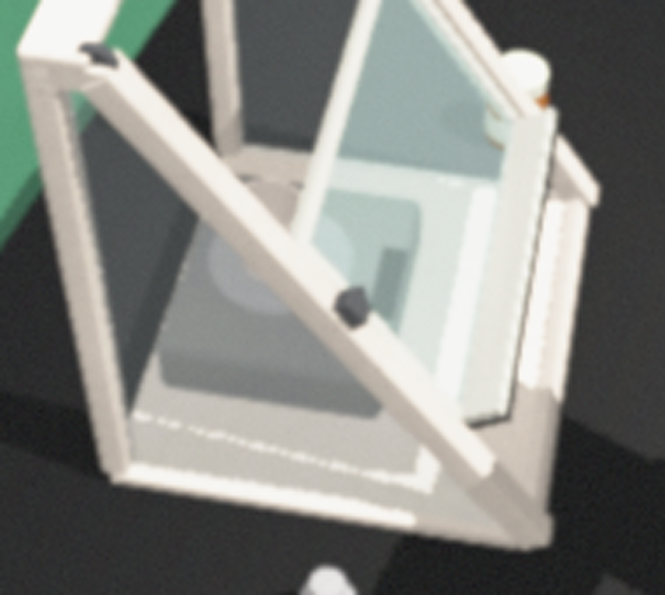

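View pics/tc.png

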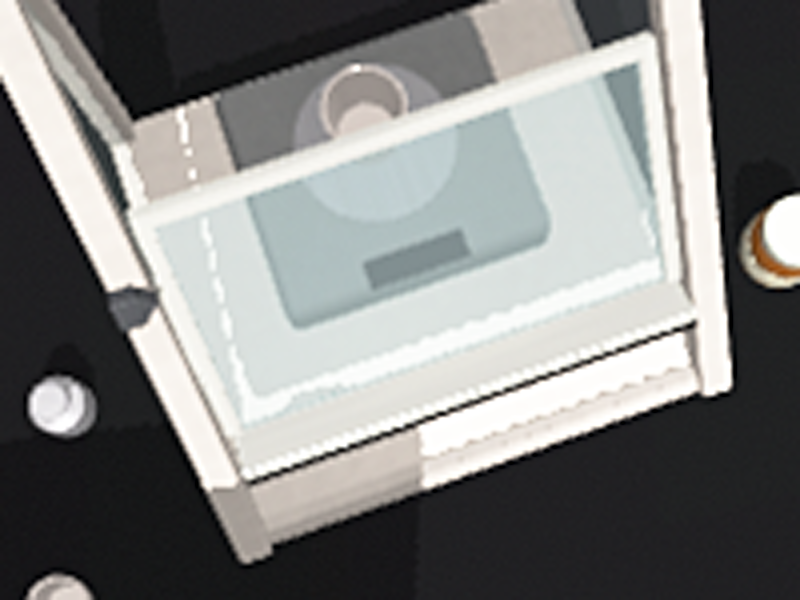

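```bash
cat > fit.py <<'E'
import numpy as np
from scipy.optimize import least_squares
from workcell import get_calibration
c,s_=np.cos(np.radians(35)),np.sin(np.radians(35))
U=np.array([s_,0,c]); N=np.array([-c,0,s_])
def proj(cal,X):
    p=cal["R"]@X+cal["t"]; return np.array([cal["fx"]*p[0]/p[2]+cal["cx"],cal["fy"]*p[1]/p[2]+cal["cy"]])
C={n:get_calibration(n) for n in("side","top")}
def Rz(a): return np.array([[np.cos(a),-np.sin(a),0],[np.sin(a),np.cos(a),0],[0,0,1]])
def world(P,X): return Rz(P[2])@X+[P[0],P[1],0]
def lipmid(P): return np.array([P[4],0,.089])+P[3]*U
def tip(P): return np.array([P[4],.152,.089])+P[5]*U+P[6]*N
def pts(P):
    L=lipmid(P); y=np.array([0,.148,0])
    return {"lipL_t":("top",L+y,(282,260)),"lipR_t":("top",L-y,(393.75,220.5)),"lipL_s":("side",L+y,(345.1,239.4)),
     "tip_t":("top",tip(P),(259.5,215.5)),"tip_s":("side",tip(P),(305.7,207.1)),
     "BL_s":("side",np.array([.32,.175,0]),(232.9,257.1)),"FL_s":("side",np.array([0,.175,0]),(357.1,275.7))}
def res(P): return np.concatenate([proj(C[k],world(P,X))-m for k,X,m in pts(P).values()])
if __name__=="__main__":
    r=least_squares(res,[.5,.2,.2,.02,0,.1,0],loss="soft_l1")
    P=r.x; np.save("P.npy",P); print(P.round(4)); 
    for n,e in zip(pts(P),res(P).reshape(-1,2)): print(n,e.round(1))
    print("lip mid",world(P,lipmid(P)),"tip",world(P,tip(P)),"travel",P[5]-P[3]-.007)
E
python3 fit.py
```

```text
[ 0.4767 -0.013   0.1626  0.0348  0.0224  0.175  -0.0211]
lipL_t [-0.   0.2]
lipR_t [ 0.8 -0.3]
lipL_s [-0.1  0.2]
tip_t [2. 1.]
tip_s [-1.8 -0.5]
BL_s [-0.1  0.5]
FL_s [-0.1  3. ]
lip mid [ 0.51850598 -0.00617016  0.11752036] tip [0.59030867 0.15963815 0.2202789 ] travel 0.1332095651200872
```

Emit:
send_rows --moves '[[[-75, -82, 1], [-0.047, -0.237, -0.09], 0], [[-100, -109, 1], [-0.063, -0.316, -0.119], 0], [[-150, -164, 2], [-0.095, -0.474, -0.179], 0], [[-200, -219, 3], [-0.126, -0.632, -0.239], 0], [[-250, -273, 3], [-0.158, -0.79, -0.298], 0], [[-299, -328, 4], [-0.189, -0.948, -0.358], 0], [[-299, -328, 4], [-0.189, -0.948, -0.358], 0], [[-299, -328, 4], [-0.189, -0.948, -0.358], 0], [[-299, -328, 4], [-0.189, -0.948, -0.358], 0], [[-299, -328, 4], [-0.189, -0.948, -0.358], 0], [[-299, -328, 4], [-0.189, -0.948, -0.358], 0], [[-299, -328, 4], [-0.189, -0.948, -0.358], 0]]'

```text
clock: 1.1
eef_pos: [0.3285, 0.1004, 0.2992]
tool_rot: [-0.073, 0.884, 0.038, 0.461]
ft_force: [0.2, -0.2, -0.4]
grip_width: -0.0002
```

Run:
```python
from tgt import *
o=readout.get_obs(); print(o["clock"],o["eef_pos"],o["joint_pos"].round(3),o["ft_force"],o["grip_width"])
print(row(np.array([.33,.1,.3]),Rt()))
print(row(tcp(.035,-.06,.035),Rt()))
```

```text
1.1 [0.32845362 0.10035095 0.29920901] [ 0.455 -0.616 -1.036  0.21  -0.237  0.17 ] [ 0.2159878  -0.17138449 -0.42296003] -0.0002166702367577675
(array([-1.5, -0.6,  0.8]), array([0.002, 0.001, 0.001]))
(array([  86.2, -136. ,  110.4]), array([0.002, 0.001, 0.001]))
```

Emit:
send_rows --moves '[[[14, -23, 18], [0, 0, 0], 0], [[28, -45, 37], [0, 0, 0], 0], [[43, -68, 55], [0, 0, 0], 0], [[57, -91, 73], [0, 0, 0], 0], [[72, -113, 92], [0, 0, 0], 0], [[86, -136, 110], [0, 0, 0], 0], [[86, -136, 110], [0, 0, 0], 0], [[86, -136, 110], [0, 0, 0], 0]]'

```text
clock: 1.77
eef_pos: [0.4235, -0.0436, 0.1989]
tool_rot: [-0.075, 0.893, 0.043, 0.442]
ft_force: [-0.5, -0.6, 0.4]
grip_width: 0.0001
```

Run:
```python
from tgt import *
import cv2
o=readout.get_obs(); print(o["joint_pos"].round(3),o["ft_force"])
w=get_calibration("wrist"); im=camera=__import__("workcell").camera("wrist")[:,:,::-1].copy()
im2=im.copy()
for y in(-.148,0,.148): 
    X=world(P,lipmid(P)+[0,y,0]); u=proj(w,X); print("lip",y,u.round(1)); cv2.circle(im,tuple(int(v) for v in u.round()),3,(0,0,255),1)
u=proj(w,world(P,tip(P))); print("tip",u); cv2.circle(im,tuple(int(v) for v in u.round()),3,(255,0,0),1)
cv2.imwrite("pics/w1.png",im)
s=__import__("workcell").camera("side")[:,:,::-1]
cv2.imwrite("pics/s1.png",cv2.resize(s[100:320,200:480],None,fx=2.7,fy=2.7))
print(row(tcp(.035,-.06,.035),Rt()))
print(row(tcp(.035,.02,.030),Rt()))
```

```text
[-0.306 -0.074 -1.086 -0.302  0.382 -0.297] [-0.46092478 -0.60039918  0.43669237]
lip -0.148 [136.5 217.7]
lip 0 [342.7 216.1]
lip 0.148 [545.3 214.5]
tip [499.64036671 348.97006127]
(array([44.1, 20.2, -2. ]), array([ 0.016, -0.041, -0.003]))
(array([35.8, 18.9, 77.7]), array([ 0.016, -0.041, -0.003]))
```

View pics/w1.png

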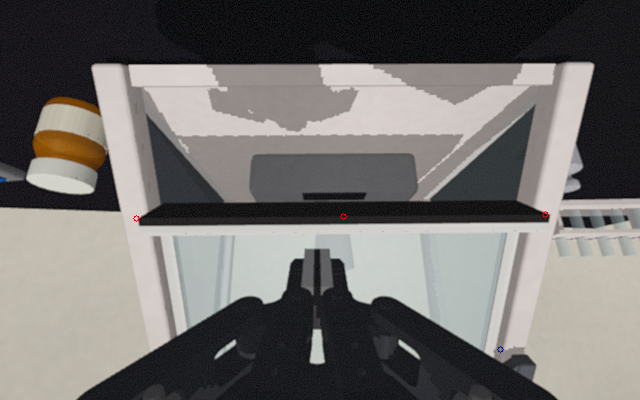

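View pics/s1.png

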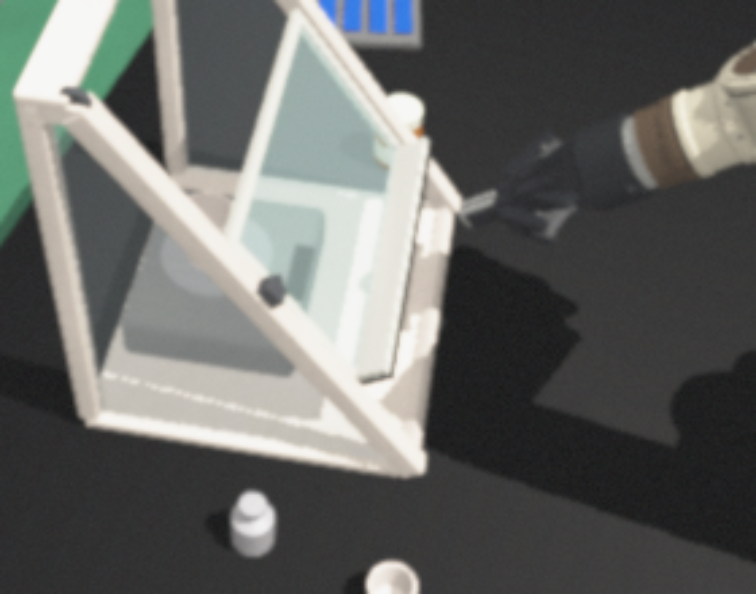

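The wrist view shows the lip's outer edge at rows 217–223, columns 140–550, within about 4 px of the prediction. Side view: fingertips just in front of the lip. Joint 3 is at its limit, so this tool pose is too folded. I'll fit a simple arm model to find a reachable pose.

```bash
cat > arm.py <<'E'
import numpy as np
from scipy.spatial.transform import Rotation as Ro
from scipy.optimize import least_squares
def fk(q,k):
    h,r0,L1,L2,off,e,t=k
    rz=Ro.from_euler('z',q[0]); ry=lambda a:Ro.from_euler('y',a)
    p=np.array([r0,0,h])+ry(q[1]).apply([0,0,L1])+ry(q[1]-q[2]).apply([L2,0,off])
    w=ry(q[1]-q[2]+q[3]); p=p+w.apply([e,0,0])
    R=rz*w*Ro.from_euler('z',q[4]); return rz.apply(p)+R.apply([t,0,0]),R.apply([1,0,0])
D=[([1.34397762,.241381684,.00387848,1.33519878,0,1.5708],[.11234,.48679,.30309],[.113181,.993574,-.000945,-.00012]),
   ([.455,-.616,-1.036,.21,-.237,.17],[.32845,.10035,.29921],[-.073,.884,.038,.461]),
   ([-.306,-.074,-1.086,-.302,.382,-.297],[.4235,-.0436,.1989],[-.075,.893,.043,.442])]
k0=np.array([.3,0,.35,.35,0,.05,.25])
def res(k): return np.concatenate([(fk(q,k)[0]-p)*1000 for q,p,_ in D]+[(k-k0)*2])
K=least_squares(res,k0).x
if __name__=="__main__":
    print(K.round(3))
    for q,p,r in D: print((fk(q,K)[0]-p).round(4),fk(q,K)[1].round(3),Ro.from_quat(r).apply([0,0,1]).round(3))
E
python3 arm.py
```

```text
[ 0.242 -0.002  0.494  0.393  0.008  0.103  0.231]
[ 0. -0.  0.] [-0.    -0.002 -1.   ] [-0.    -0.002 -1.   ]
[-0.  0. -0.] [ 0.809  0.134 -0.573] [ 0.809  0.134 -0.572]
[0. 0. 0.] [ 0.783  0.143 -0.605] [ 0.783  0.143 -0.606]
```

```bash
cat > ik.py <<'E'
from arm import *
lo=np.array([-2.7,-1.03,-1.05,-1.95,-1.38]); hi=np.array([2.7,1.85,1.25,2.1,1.4])
def ik(p,d,q0=(0,0,-.9,0,0)):
    f=lambda q:np.concatenate([(fk(q,K)[0]-p)*10,fk(q,K)[1]-d])
    return min((least_squares(f,np.clip(g,lo+.01,hi-.01),bounds=(lo,hi)) for g in(q0,(-.6,.3,-.7,-.3,.6),(.6,.3,-.7,-.3,-.6))),key=lambda r:r.cost)
E
cat > search.py <<'E'
from tgt import *; from ik import *
def pose(s,ins,below,side,pitch,yo):
    R=Rt(pitch,1,np.radians(yo)); d=R[:,2]
    X=world(P,np.array([P[4],side,.089])+s*U-below*U)
    return X+(ins-.073)*d,d,R
if __name__=="__main__":
  for pitch in(0,20,35,50,60):
    for yo in(-50,-25,0,25,50):
      for side in(-.09,0,.09):
        e=[ik(*pose(s,i,b,side,pitch,yo)[:2]) for s,i,b in((.035,-.03,.025),(.035,.02,.025),(.1,.02,.012),(.168,.02,.012))]
        m=[np.sqrt(2*r.cost) for r in e]
        if max(m)<.02: print(pitch,yo,side,[r.x[2].round(2) for r in e],e[1].x.round(2))
E
python3 search.py
```

```text
20 -50 0 [np.float64(-0.98), np.float64(-1.0), np.float64(-0.87), np.float64(-0.74)] [ 0.5   0.56 -1.   -0.76 -1.07]
20 -50 0.09 [np.float64(-0.72), np.float64(-0.8), np.float64(-0.7), np.float64(-0.59)] [ 0.72  0.52 -0.8  -0.11 -1.2 ]
20 25 -0.09 [np.float64(-0.83), np.float64(-0.86), np.float64(-0.78), np.float64(-0.69)] [-0.69  0.55 -0.86 -0.49  1.13]
20 50 -0.09 [np.float64(-0.19), np.float64(-0.27), np.float64(-0.19), np.float64(-0.11)] [-0.71  0.72 -0.27  1.02  1.18]
20 50 0 [np.float64(-0.45), np.float64(-0.54), np.float64(-0.46), np.float64(-0.37)] [-0.57  0.6  -0.54  0.54  1.22]
20 50 0.09 [np.float64(-0.72), np.float64(-0.8), np.float64(-0.7), np.float64(-0.59)] [-0.4   0.52 -0.8  -0.11  1.2 ]
35 -50 -0.09 [np.float64(-0.97), np.float64(-0.95), np.float64(-0.78), np.float64(-0.63)] [ 0.16  0.33 -0.95 -0.46 -0.67]
35 -50 0 [np.float64(-0.86), np.float64(-0.88), np.float64(-0.72), np.float64(-0.57)] [ 0.41  0.32 -0.88 -0.18 -0.83]
35 -50 0.09 [np.float64(-0.69), np.float64(-0.74), np.float64(-0.59), np.float64(-0.45)] [ 0.64  0.36 -0.74  0.17 -0.93]
35 25 -0.09 [np.float64(-0
[... 3437 characters left out ...]
09 [np.float64(-0.5), np.float64(-0.53), np.float64(-0.36), np.float64(-0.2)] [-0.42  0.27 -0.53  0.47  0.44]
60 25 0 [np.float64(-0.62), np.float64(-0.65), np.float64(-0.47), np.float64(-0.3)] [-0.22  0.19 -0.65  0.35  0.38]
60 25 0.09 [np.float64(-0.7), np.float64(-0.73), np.float64(-0.54), np.float64(-0.36)] [ 0.    0.14 -0.73  0.26  0.29]
60 50 -0.09 [np.float64(-0.26), np.float64(-0.31), np.float64(-0.14), np.float64(0.03)] [-0.46  0.4  -0.31  0.81  0.52]
60 50 0 [np.float64(-0.41), np.float64(-0.46), np.float64(-0.28), np.float64(-0.11)] [-0.29  0.31 -0.46  0.66  0.51]
60 50 0.09 [np.float64(-0.52), np.float64(-0.56), np.float64(-0.38), np.float64(-0.2)] [-0.1   0.24 -0.56  0.52  0.47]
```

Run:
```python
from search import *
for a in((.035,-.04,.03),(.035,.021,.025)):
    p,d,R=pose(*a,0,50,0); print(p,row(p,R),ik(p,d).x.round(2))
```

```text
[ 0.42995198 -0.02069498  0.17965878] (array([ 8.9, 19.9, 20.5]), array([ 0.017,  0.221, -0.001])) [-0.16 -0.06 -0.94  0.02  0.2 ]
[ 0.47147506 -0.01388427  0.13702583] (array([17.3, 18.9, 79.8]), array([ 0.017,  0.221, -0.001])) [-0.12  0.13 -0.93 -0.16  0.18]
```

Emit:
send_rows --moves '[[[5, 10, 5], [0.01, 0.11, 0], 0], [[9, 20, 10], [0.017, 0.221, 0], 0], [[9, 20, 20], [0.017, 0.221, 0], 0], [[9, 20, 20], [0.017, 0.221, 0], 0], [[9, 20, 20], [0.017, 0.221, 0], 0]]'

```text
clock: 2.28
eef_pos: [0.4296, -0.0199, 0.1805]
tool_rot: [-0.077, 0.936, 0.028, 0.342]
ft_force: [-1.0, -0.4, -0.4]
grip_width: -0.0002
```

Run:
```python
from search import *
for a in((.035,-.04,.03),(.035,.021,.025),(.035,.021,.014)):
    p,d,R=pose(*a,0,50,0); print(p,row(p,R))
```

```text
[ 0.42995198 -0.02069498  0.17965878] (array([ 0.4, -0.8,  0.8]), array([0.001, 0.002, 0.001]))
[ 0.47147506 -0.01388427  0.13702583] (array([-4.3, -0.9, 60.5]), array([0.001, 0.002, 0.001]))
[ 0.4777012  -0.01286305  0.1460365 ] (array([-15. ,  -0.9,  57.7]), array([0.001, 0.002, 0.001]))
```

Emit:
send_rows --moves '[[[0, -1, 15], [0, 0, 0], 0], [[-1, -1, 30], [0, 0, 0], 0], [[-2, -1, 42], [0, 0, 0], 0], [[-3, -1, 52], [0, 0, 0], 0], [[-4, -1, 60], [0, 0, 0], 0], [[-4, -1, 60], [0, 0, 0], 0], [[-4, -1, 60], [0, 0, 0], 0]]'

```text
clock: 2.87
eef_pos: [0.47, -0.0141, 0.1368]
tool_rot: [-0.077, 0.936, 0.028, 0.341]
ft_force: [-0.7, 0.7, 0.2]
grip_width: -0.0002
```

Run:
```python
from search import *
from workcell import camera
import cv2
o=readout.get_obs(); print(o["ft_force"],o["joint_pos"].round(2))
a=camera("wrist")[:,:,::-1]; b=camera("side")[100:320,220:460,::-1]
b=cv2.resize(b,None,fy=400/220,fx=400/220)
cv2.imwrite("pics/w2.png",np.hstack([a[:,140:500],b])); print(b.shape)
for a in((.035,.021,.012),(.09,.021,.012)):
    p,d,R=pose(*a,0,50,0); print(p,row(p,R))
```

```text
[-0.70380759  0.70386023  0.24805941] [-0.12  0.13 -0.93 -0.17  0.18 -0.22]
(400, 436, 3)
[ 0.47883323 -0.01267737  0.14767481] (array([-13.3,   0.1,  -2.2]), array([0.   , 0.002, 0.001]))
[ 0.50996395 -0.00757124  0.19272817] (array([-66.4,   0. , -16.4]), array([0.   , 0.002, 0.001]))
```

View pics/w2.png

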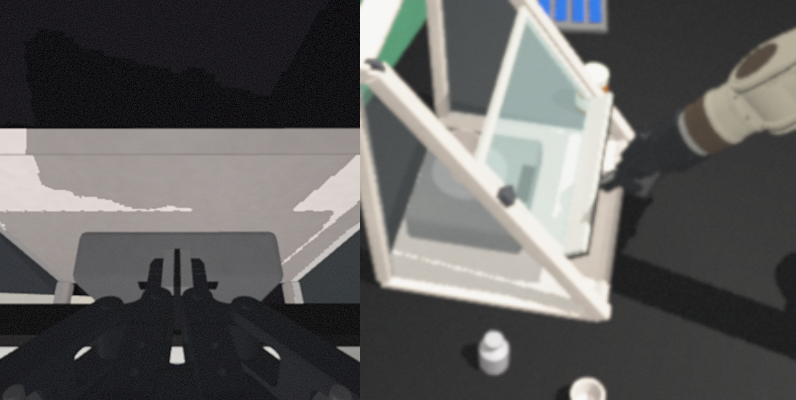

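Left half: the fingers reach past and below the dark lip band (row 320). Right half: the tips sit under the lip at about (610,180). Now the push.

Emit:
send_rows --moves '[[[-6, 0, -1], [0, 0, 0], 0], [[-12, 0, -3], [0, 0, 0], 0], [[-17, 0, -4], [0, 0, 0], 0], [[-23, 0, -6], [0, 0, 0], 0], [[-29, 0, -8], [0, 0, 0], 0], [[-35, 0, -9], [0, 0, 0], 0], [[-41, 0, -11], [0, 0, 0], 0], [[-47, 0, -12], [0, 0, 0], 0], [[-53, 0, -14], [0, 0, 0], 0], [[-59, 0, -16], [0, 0, 0], 0], [[-64, 0, -17], [0, 0, 0], 0], [[-68, 0, -18], [0, 0, 0], 0]]'

```text
clock: 3.97
eef_pos: [0.5106, -0.0075, 0.1957]
tool_rot: [-0.077, 0.936, 0.028, 0.342]
ft_force: [-5.0, -0.4, -0.1]
grip_width: -0.0004
```

Run:
```python
from search import *
from workcell import camera
import cv2
o=readout.get_obs(); print(o["ft_force"],o["joint_pos"].round(2))
d=Ro.from_quat(o["tool_rot"]).apply([0,0,1]); e=Rz(P[2]).T@(o["eef_pos"]+.073*d-[P[0],P[1],0]); print("tip encl",e,"along U",(e-[P[4],0,.089])@U)
b=camera("side")[:,:,::-1]; t=camera("top")[:,:,::-1]
cv2.imwrite("pics/s3.png",b);cv2.imwrite("pics/t3.png",t)
f=lambda im:cv2.resize(im,(400,400),interpolation=cv2.INTER_CUBIC)
cv2.imwrite("pics/c3.png",np.hstack([f(b[170:270,270:370]),f(t[180:280,230:330])]))
for a in((.168,.021,.012),):
    p,d,R=pose(*a,0,50,0); print(p,row(p,R))
```

```text
[-5.01995134 -0.37881847 -0.06440692] [-0.09  0.06 -0.77  0.06  0.16 -0.19]
tip encl [8.13824644e-02 4.84015171e-05 1.39900916e-01] along U 0.07554719684194441
[ 5.54112981e-01 -3.29821706e-04  2.56622030e-01] (array([-72.1,   0. , -17.9]), array([0.   , 0.005, 0.001]))
```

View pics/c3.png

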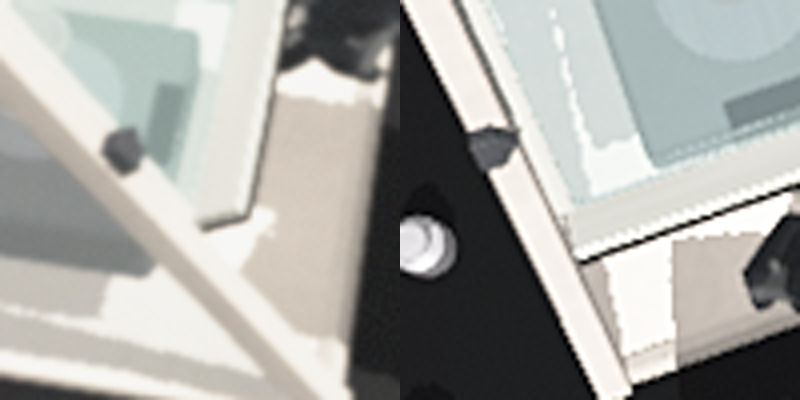

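The lip is up about 45 mm. Its corner is at side (332,223.8) and top (275.8,245.5). The pointer tip is clearer now: top (259.8,212), side about (304,202.5). Refitting.

```bash
cat > fit2.py <<'E'
from fit import *
import fit
def fit_all(lt,ls,tt=(259.75,212),ts=(303.75,202.5)):
    def obs(P):
        L=np.array([P[4],.148,.089])+P[7]*U
        d=fit.pts(P); d["tip_t"]=("top",tip(P),tt); d["tip_s"]=("side",tip(P),ts)
        d["l2_t"]=("top",L,lt); d["l2_s"]=("side",L,ls); return d
    f=lambda P:np.concatenate([proj(C[k],world(P,X))-m for k,X,m in obs(P).values()])
    r=least_squares(f,list(np.load("P.npy")[:7])+[.08],loss="soft_l1"); P=r.x
    for n,e in zip(obs(P),f(P).reshape(-1,2)): print(n,e.round(1))
    print(P.round(4),"remaining",P[5]-P[7]-.007); return P
if __name__=="__main__": fit_all((275.75,245.5),(332,223.75))
E
python3 fit2.py
```

```text
lipL_t [0.4 0.2]
lipR_t [ 1.2 -0.3]
lipL_s [ 0.1 -0.2]
tip_t [0.5 1.5]
tip_s [-1.7 -0.4]
BL_s [-0.1  0.2]
FL_s [-0.1  2.6]
l2_t [-0.2 -0.3]
l2_s [-0.1  0.6]
[ 0.477  -0.0139  0.1627  0.0355  0.0214  0.1889 -0.0178  0.0948] remaining 0.08710114519412397
```

Emit:
send_rows --moves '[[[-6, 0, -2], [0, 0, 0], 0], [[-12, 0, -3], [0, 0, 0], 0], [[-17, 0, -5], [0, 0, 0], 0], [[-23, 0, -6], [0, 0, 0], 0], [[-29, 0, -8], [0, 0, 0], 0], [[-35, 0, -9], [0, 0, 0], 0], [[-41, 0, -11], [0, 0, 0], 0], [[-47, 0, -13], [0, 0, 0], 0], [[-53, 0, -14], [0, 0, 0], 0], [[-57, 0, -15], [0, 0, 0], 0], [[-60, 0, -16], [0, 0, 0], 0], [[-60, 0, -16], [0, 0, 0], 0]]'

```text
clock: 5.07
eef_pos: [0.5473, -0.0016, 0.2487]
tool_rot: [-0.077, 0.935, 0.028, 0.344]
ft_force: [-1.4, 0.1, 0.2]
grip_width: 0.0
```

```bash
cat > look.py <<'E'
import sys; from search import *
from workcell import camera
import cv2
n=sys.argv[1]
o=readout.get_obs(); print(o["ft_force"],o["eef_pos"],Rt(50)[:,2]@Ro.from_quat(o["tool_rot"]).apply([0,0,1]))
b=camera("side")[:,:,::-1]; t=camera("top")[:,:,::-1]
f=lambda im:cv2.resize(im,(400,400),interpolation=cv2.INTER_CUBIC)
cv2.imwrite(f"pics/c{n}.png",np.hstack([f(b[170:250,280:360]),f(t[190:270,240:320])]))
E
python3 look.py 4
```

```text
[-1.35124621  0.05330157  0.19593314] [ 0.54728129 -0.00155747  0.24867591] 0.9999743890488113
```

View pics/c4.png

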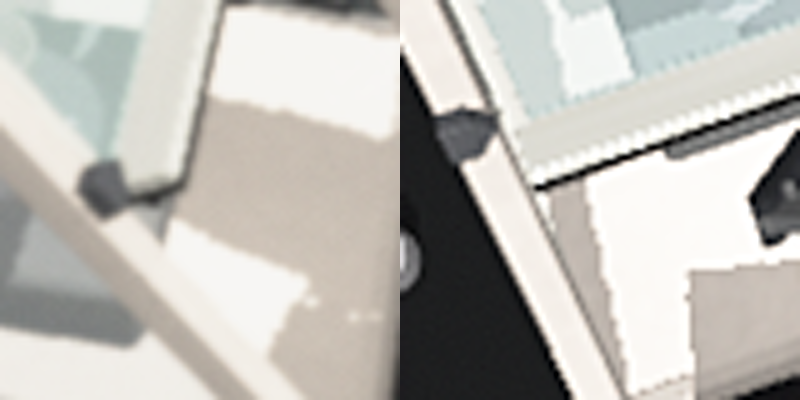

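Run:
```python
from fit2 import *
P=fit_all((268,227.6),(316.6,207.6),tt=(259.4,213))
np.save("P2.npy",P)
# tip slope from each camera alone, q fixed
for q in(-.015,-.019,-.023):
  for k,m in(("top",(259.4,213)),("side",(303.75,202.5))):
    f=lambda v:proj(C[k],world(P,np.array([P[4],v[1],.089])+v[0]*U+q*N))-m
    v=least_squares(f,[.18,.152]).x; print(q,k,v.round(4),"remaining",v[0]-P[7]-.007)
```

```text
lipL_t [0.4 0.1]
lipR_t [ 1.1 -0.3]
lipL_s [-0.1  0.1]
tip_t [1.  0.9]
tip_s [-1.3 -0.4]
BL_s [-0.1  0.2]
FL_s [-0.1  2.7]
l2_t [-0.5 -0. ]
l2_s [0.  0.2]
[ 0.477  -0.0139  0.1625  0.034   0.0227  0.1879 -0.0158  0.1563] remaining 0.024578703818304133
-0.015 top [0.1921 0.153 ] remaining 0.028766752141311143
-0.015 side [0.1845 0.1506] remaining 0.021205186251096193
-0.019 top [0.1885 0.1535] remaining 0.02515086363770936
-0.019 side [0.1804 0.1459] remaining 0.017071825783765156
-0.023 top [0.1848 0.1541] remaining 0.02153497513410766
-0.023 side [0.1762 0.1412] remaining 0.01293846531643384
```

Emit:
send_rows --moves '[[[-4, 0, -1], [0, 0, 0], 0], [[-8, 0, -2], [0, 0, 0], 0], [[-12, 0, -3], [0, 0, 0], 0], [[-15, 0, -4], [0, 0, 0], 0], [[-17.4, 0, -4.7], [0, 0, 0], 0], [[-17.4, 0, -4.7], [0, 0, 0], 0], [[-17.4, 0, -4.7], [0, 0, 0], 0]]'

```text
clock: 5.75
eef_pos: [0.5581, 0.0001, 0.2643]
tool_rot: [-0.077, 0.935, 0.028, 0.345]
ft_force: [-0.3, -0.3, -0.5]
grip_width: -0.0001
```

```bash
cat > look2.py <<'E'
import sys; from search import *
from workcell import camera
import cv2
n=sys.argv[1]
P=np.load("P2.npy")
b=camera("side")[:,:,::-1]; t=camera("top")[:,:,::-1]
w=get_calibration("wrist"); wi=camera("wrist")[:,:,::-1]
u=proj(w,world(P,tip(P))); print("tip in wrist",u)
f=lambda im:cv2.resize(im,(400,400),interpolation=cv2.INTER_CUBIC)
x=int(np.clip(u[0]-60,0,520))
cv2.imwrite(f"pics/side{n}.png",b);cv2.imwrite(f"pics/top{n}.png",t);cv2.imwrite(f"pics/wr{n}.png",wi)
cv2.imwrite(f"pics/c{n}.png",np.hstack([f(b[180:230,285:335]),f(t[195:245,245:295])]))
E
python3 look2.py 5
```

```text
tip in wrist [591.73094858 314.32023979]
```

View pics/c5.png

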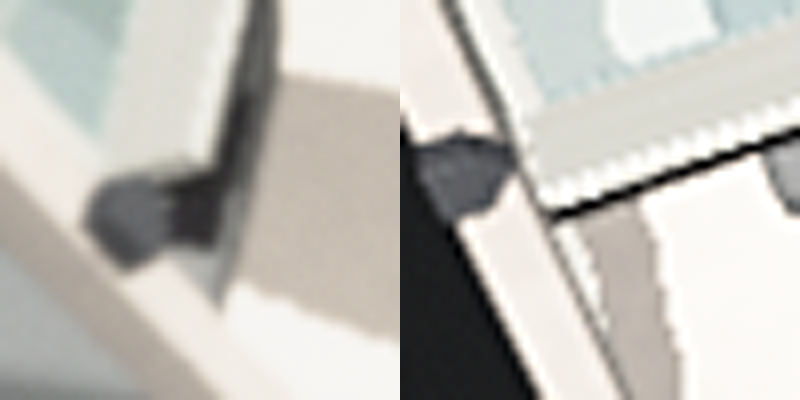

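```bash
cat > sil.py <<'E'
from fit2 import *
import cv2
from scipy.optimize import minimize
P=np.load("P2.npy"); S=6
roi={"side":(292,192,20,26),"top":(240,203,26,24)}
def mask(k):
    x,y,w,h=roi[k]; g=cv2.imread(f"pics/{k}0.png").max(2)[y:y+h,x:x+w]
    g=cv2.resize(g,None,fx=S,fy=S,interpolation=cv2.INTER_CUBIC); m=((g>45)&(g<140)).astype(np.uint8)
    m=cv2.morphologyEx(m,cv2.MORPH_OPEN,np.ones((9,9)))
    n,l,st,_=cv2.connectedComponentsWithStats(m); return (l==1+np.argmax(st[1:,4])).astype(np.uint8)
M={k:mask(k) for k in roi}
def sil(v,k):
    s,q,ys,yo=v[:4]; du=v[4:6] if k=="side" else v[6:8]
    X=[np.array([P[4],y,.089])+(s+a)*U+(q+b)*N for b in(-.007,.007) for y,a in((.152,0),(ys,.011),(ys,-.011),(yo,.011),(yo,-.011))]
    p=(np.array([proj(C[k],world(P,x)) for x in X])+du-roi[k][:2]+.5)*S
    im=np.zeros_like(M[k]); cv2.fillConvexPoly(im,cv2.convexHull(p.astype(np.float32)).round().astype(np.int32),1); return im
def iou(v,k): a=sil(v,k); return (a&M[k]).sum()/(a|M[k]).sum()
cost=lambda v:2-iou(v,"side")-iou(v,"top")+.01*np.sum(np.square(v[4:]))
if __name__=="__main__":
    for q0 in(-.025,-.015,-.005):
        r=minimize(cost,[.185,q0,.162,.178,0,0,0,0],method="Nelder-Mead",options=dict(initial_simplex=np.array([[.185,q0,.162,.178,0,0,0,0]]+[list(np.array([.185,q0,.162,.178,0,0,0,0])+d) for d in np.diag([.01,.01,.005,.008,1,1,1,1])]),maxiter=2000))
        print(r.x.round(4),iou(r.x,"side"),iou(r.x,"top"))
    v=r.x
    vis=[]
    for k in roi:
        x,y,w,h=roi[k]; g=cv2.resize(cv2.imread(f"pics/{k}0.png")[y:y+h,x:x+w],None,fx=S,fy=S,interpolation=cv2.INTER_CUBIC)
        for m,c in((M[k],(0,255,0)),(sil(v,k),(0,0,255))): cv2.drawContours(g,cv2.findContours(m,0,2)[0],-1,c,1)
        vis.append(cv2.resize(g,(380,400)))
    cv2.imwrite("pics/sil.png",np.hstack(vis))
E
python3 sil.py
```

```text
[ 0.1903 -0.0144  0.169   0.1771  0.0751 -0.1406 -1.19    0.3984] 0.7109196858373448 0.8734146925101699
[ 0.1896 -0.0161  0.1679  0.1751 -0.5808 -0.0245 -1.7179  0.9302] 0.7776243093922652 0.8420404139970429
[ 0.1922 -0.014   0.1693  0.1754 -0.5188  0.4917 -1.2998  0.9133] 0.7799003322259136 0.847970479704797
```

View pics/sil.png

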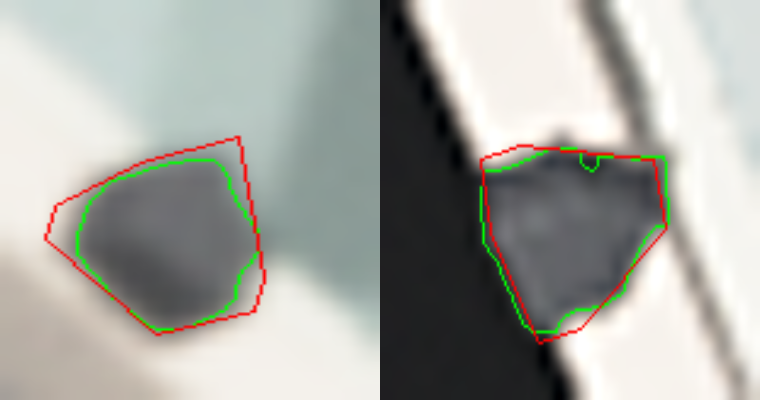

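Run:
```python
from fit2 import *
P=np.load("P2.npy")
f=lambda v:proj(C["top"],world(P,np.array([P[4],v[1],.089])+v[0]*U))-(263.5,222.75)
print(least_squares(f,[.17,.148]).x)
for s in(.172,.175,.178,.182): 
  for q in(0,-.019,-.038): print(s,q,[proj(C[k],world(P,np.array([P[4],.148,.089])+(s+.007)*U+q*N)).round(1) for k in C])
for st in(.182,.186,.190): print("tip",st,[proj(C[k],world(P,np.array([P[4],.152,.089])+st*U-.016*N)).round(1) for k in C])
```

```text
[0.17439724 0.15163555]
0.172 0 [array([311. , 201.5]), array([264.4, 220.8])]
0.172 -0.019 [array([303.9, 203.6]), array([263.1, 215.1])]
0.172 -0.038 [array([297. , 205.7]), array([261.8, 209.5])]
0.175 0 [array([310.2, 200.6]), array([264. , 219.9])]
0.175 -0.019 [array([303.2, 202.8]), array([262.7, 214.1])]
0.175 -0.038 [array([296.2, 204.9]), array([261.4, 208.6])]
0.178 0 [array([309.4, 199.8]), array([263.6, 219. ])]
0.178 -0.019 [array([302.4, 201.9]), array([262.3, 213.2])]
0.178 -0.038 [array([295.5, 204. ]), array([261. , 207.7])]
0.182 0 [array([308.4, 198.6]), array([263. , 217.8])]
0.182 -0.019 [array([301.4, 200.8]), array([261.7, 212. ])]
0.182 -0.038 [array([294.4, 202.9]), array([260.4, 206.4])]
tip 0.182 [array([303.9, 203.8]), array([261.2, 215.6])]
tip 0.186 [array([302.9, 202.7]), array([260.6, 214.4])]
tip 0.19 [array([301.8, 201.5]), array([260. , 213.2])]
```

Emit:
send_rows --moves '[[[-2, 0, -0.5], [0, 0, 0], 0], [[-4, 0, -1], [0, 0, 0], 0], [[-4.8, 0, -1.3], [0, 0, 0], 0], [[-4.8, 0, -1.3], [0, 0, 0], 0], [[-4.8, 0, -1.3], [0, 0, 0], 0]]'

```text
clock: 6.32
eef_pos: [0.5607, 0.0005, 0.2682]
tool_rot: [-0.077, 0.935, 0.028, 0.345]
ft_force: [-0.9, 0.2, -1.5]
grip_width: 0.0004
```

Emit:
send_rows --moves '[[[3, 0, 0], [0, 0, 0], 0], [[8, 0, 0], [0, 0, 0], 0], [[12, 0, 0], [0, 0, 0], 0], [[12, 0, -10], [0, 0, 0], 0], [[12, 0, -25], [0, 0, 0], 0], [[12, 0, -40], [0, 0, 0], 0], [[12, 0, -60], [0, 0, 0], 0], [[12, 0, -80], [0, 0, 0], 0], [[12, 0, -100], [0, 0, 0], 0], [[12, 0, -100], [0, 0, 0], 0], [[12, 0, -100], [0, 0, 0], 0]]'

```text
clock: 7.23
eef_pos: [0.4876, -0.0117, 0.3385]
tool_rot: [-0.077, 0.934, 0.027, 0.347]
ft_force: [0.4, 0.3, 0.2]
grip_width: -0.0
```

```bash
python3 look2.py 6
python3 - <<'E'
import cv2,numpy as np
b=cv2.imread("pics/side6.png");t=cv2.imread("pics/top6.png");w=cv2.imread("pics/wr6.png")
f=lambda i:cv2.resize(i,(400,400),interpolation=cv2.INTER_CUBIC)
cv2.imwrite("pics/f6.png",np.vstack([np.hstack([f(b[180:230,285:335]),f(t[195:245,245:295])])[:,:], cv2.resize(w[200:,:],(800,200))]))
E
```

```text
tip in wrist [488.24643611 242.82193591]
```

View pics/f6.png

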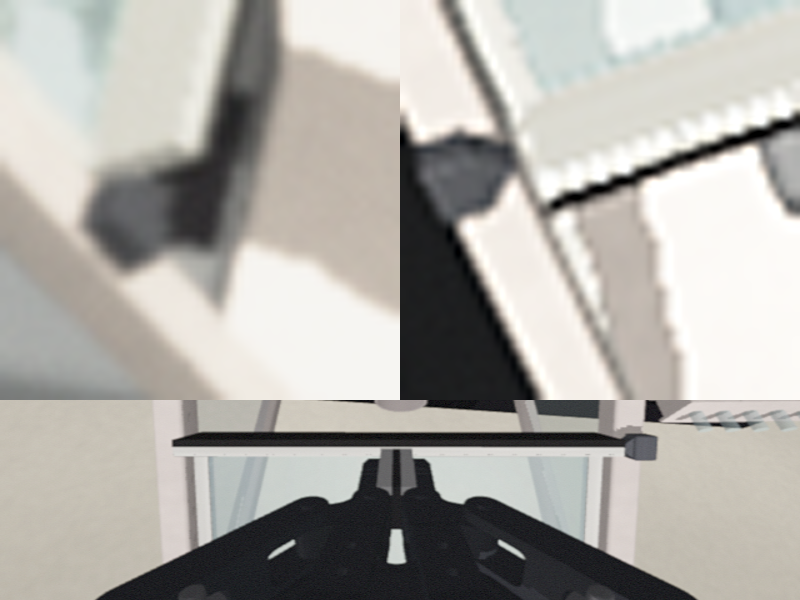

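The wrist view shows the lip's front face and the pointer side by side, nearly level. I'll check with row profiles.

Run:
```python
import cv2
g=cv2.imread("pics/wr6.png",0)
print("rows 226-268"); 
for c in(300,485,493,498,502,507,512,518,524): print(c,g[226:268,c].tolist())
from workcell import readout; print(readout.get_obs()["ft_force"])
```

```text
rows 226-268
300 [199, 199, 200, 202, 201, 176, 115, 36, 17, 20, 19, 12, 30, 25, 42, 40, 41, 40, 38, 34, 94, 180, 212, 215, 213, 212, 215, 216, 217, 214, 207, 206, 147, 58, 22, 18, 28, 29, 32, 23, 32, 29]
485 [136, 135, 134, 135, 137, 136, 138, 139, 127, 81, 27, 20, 22, 22, 39, 40, 42, 41, 39, 30, 72, 161, 210, 219, 216, 215, 216, 218, 220, 218, 194, 152, 133, 133, 132, 134, 137, 133, 136, 135, 133, 136]
493 [207, 204, 187, 173, 164, 153, 148, 148, 149, 150, 149, 122, 71, 23, 36, 44, 42, 40, 43, 31, 76, 159, 210, 216, 215, 213, 215, 215, 220, 220, 216, 213, 209, 210, 210, 209, 211, 211, 211, 211, 211, 211]
498 [209, 173, 146, 146, 144, 145, 148, 147, 148, 146, 130, 99, 60, 33, 40, 35, 40, 35, 36, 36, 70, 156, 209, 217, 216, 213, 214, 216, 219, 217, 213, 214, 213, 211, 211, 211, 211, 210, 212, 212, 211, 211]
502 [151, 145, 148, 148, 145, 148, 143, 107, 63, 51, 50, 50, 44, 41, 46, 66, 86, 96, 101, 101, 101, 100, 96, 94, 94, 96, 101, 94, 80, 68, 63, 118, 187, 209, 213, 213, 211, 211, 212, 211, 212, 212]
507 [170, 145, 145, 145, 145, 149, 144, 105, 59, 44, 50, 57, 71, 77, 80, 73, 75, 76, 81, 75, 78, 79, 75, 78, 82, 74, 75, 75, 80, 76, 78, 77, 75, 123, 186, 209, 213, 211, 211, 209, 211, 209]
512 [176, 158, 155, 158, 154, 148, 142, 103, 54, 54, 70, 90, 97, 97, 97, 97, 99, 100, 98, 98, 93, 100, 98, 99, 98, 97, 93, 102, 98, 96, 101, 98, 100, 96, 144, 192, 201, 199, 200, 198, 198, 198]
518 [199, 198, 199, 199, 200, 198, 204, 191, 132, 61, 71, 89, 96, 96, 96, 95, 94, 97, 95, 100, 98, 96, 98, 98, 100, 95, 97, 100, 96, 97, 98, 95, 98, 98, 139, 187, 199, 197, 197, 196, 197, 197]
524 [198, 199, 201, 200, 201, 200, 197, 201, 198, 171, 120, 85, 89, 93, 89, 93, 89, 91, 91, 90, 91, 98, 96, 97, 98, 104, 104, 104, 114, 113, 113, 112, 117, 138, 170, 194, 199, 199, 200, 197, 198, 199]
[ 0.19723172 -0.35131836  0.05034731]
```

```bash
python3 -c "
from workcell import order; print(order.job_done())"
```

```text
the job is handed in; nothing more can be done
None
```

I pushed the sash up with the closed fingertips under the lip, about 144 mm along the slope by the camera fit. I then lowered the fingers off the lip, backed the hand about 100 mm away, and handed the job in at about 7.5 s on the robot clock.

- **Level:** the last wrist picture puts the middle of the lip's end at row 248.2 and the pointer's tip at row 248. Allowing for perspective, the lip is about 1 mm below the pointer, well inside the 8 mm limit.
- **Hands off:** the wrist force read about 0.4 N after backing off, which is the sensor's zero level.
- **Pointer and bystanders:** the pointer sits in the same place before and after in the top view. The fingers never went near the jar, weight, crucible or beaker, but I did not measure those again at the end.
- **Where checks disagreed:** the side and top cameras differed by up to 8 mm on the height of the pointer's tip. I chose the last 5 mm of travel by weighing the two, and the wrist view then confirmed it.
- **Change of plan:** joint 3 reached its limit at my first tool tilt (35° below level), so I pushed at 50° instead.

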